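# Clear the fitter's bench before grinding

## Robot

A 6-joint arm with a two-finger parallel gripper is mounted at the origin on the work surface. World frame = base frame: x ahead of the robot, y to its left, z up, the work surface at z = 0. Lengths are in m, angles in degrees, forces in N, time in s.
With the tool pointing down it reaches from about 0.35 to 0.875 m from the base axis. Payload 4.2 kg.
Tool frame: the origin (TCP) lies midway between the tips of the shut fingers; the grasp point (between the pads) lies 19 mm behind it; z points along the fingers, y is the line along which they close (so a half turn about z gives the same grasp; the last joint's range is limited). The gripper opens to 87 mm and grips with 3 to 60 N. Pads are 19 mm wide; open, the fingers measure 117 mm over their backs; the gripper's body (75 mm by 190 mm) begins 51 mm behind the grasp point.
Start: joints at [87.239, 22.042, 0.453, 0, -68.411, -14.817], TCP at [0.189, 0.596, 0.223] pointing down, gripper open.
Joint ranges: [-179.83, 179.83], [-69.29, 118.12], [-61.27, 80.66], [-181.25, 117.63], [-171.15, -9.14], [-177.46, 177.46]. Speed limits (degrees/s): [159.86, 159.86, 180, 180, 180, 180].

## Interface

Orientations are given as [roll, pitch, yaw] about the fixed x, y, z axes, in that order (R = Rz(yaw) Ry(pitch) Rx(roll)).
In Python, from workcell import env gives the robot as it stands. The module is installed in compiled form; this text tells all that it offers. Calls block until the motion is done:
- env.goto(position, orientation): joint-space move of the TCP to a pose.
- env.move_straight(position, rotation=None, rate=0.15, force_limit=None): straight line of the TCP; rotation=None keeps the orientation; rate is the mean speed in m/s. With force_limit (N) it stops when the force on the tool has changed by that much, and returns True; else False.
- env.set_joints(angles): joint-space move.
- env.gripper_to(opening, grasp_force=None): opening from 0.0 (shut) to 1.0 (fully open); grasp_force is the grip in N (None keeps the last); returns when the fingers have stopped.
- env.dwell(seconds).
- env.inverse_kinematics(position, orientation): joint angles nearest the present ones, or None.
- env.read_state(): the state.
- env.grab_frame(name): name is "scene" or "top" or "wrist"; returns a dict with "image" (384x512x3 uint8, blue, green, red), "fx", "fy", "cx", "cy" (pixels), "D" ([k1, k2, p1, p2, k3] as OpenCV has them; the pictures are not rectified), "position" and "orientation" of the camera in the world. Camera axes: x right, y up, looking along -z (the intrinsics and any distortion apply to the point x, -y, -z); pixel columns grow to the right and rows downward; lengths in m; the calibration is good to about 2 mm. A picture is of the moment at which its call begins. There is no depth.
A pose or a line that the arm cannot do raises env.Unreachable and nothing moves.
- env.close_job(): hands the job in; it is judged then, once.
Trained networks look in a picture, given as the dict that the camera call returned (one of the last four; its "shot" number tells which), for a name from the list of things; names that differ only in an ending like _2 or _b are one class to them, and where a whole thing is asked for, a point or a joint stands for the part that bears it (a point fixed in the world has none). Each returns a list of dicts, best first, with "score" (0 to 1); they miss things now and then, are a little off and sometimes report something else, mostly with a low value. They report only what shows in the picture. A call takes as long as a camera call.
- env.search_frame(picture, thing): "xyz" ([x, y, z] in m, in world coordinates, good to about 4 mm: the middle of the surface that is visible of it).
- env.trace(picture, thing): "mask" (384x512 bool, what is visible of it).
The state is a dict: "clock": time; "joint_positions": joint angles; "qvel": joint speeds; "joint_torque": joint torques, N m; "position": TCP position; "tool_rot": TCP orientation; "force": force on the tool from outside, world axes, zero at the start; "wrist_torque": the same for the moment, N m; "opening": opening from 0.0 (shut) to 1.0 (fully open); "finger_force": force on a finger pad.
Only numpy, scipy, OpenCV 4.12 (cv2) and the standard library are available. Lean on these libraries where they do the work, as an engineer would, in place of code of your own. Each camera call takes 0.05 s, during which the arm holds its last target. There are 200 camera calls.

## Task

Clear the bench before grinding starts. Slide the cover of the steel nut bin fully open, tip all the nuts from the tin cup into the bin's well, stand the cup upright on the bench again and slide the cover fully shut to keep the dust out. Put every flat scraper that lies on the bench blade first into a slot of the slanted rack, one to a slot and pushed fully home so that its handle meets the rack, and do not knock the casting, the hammer or the flange about.

Things in the scene. Friction and masses are not known exactly. Their poses are not given: they have to be found in the camera images.
- slots: slotted wooden block of the scraper rack, fixed, 252 wide, 98 deep, 30 thick, slanting between steel end brackets (78 high). Origin: middle of its front edge, on the slots' mid-plane, 66 mm above the bench. x points into the slots, away from the robot and 0.42 rad (24 degrees) downwards; y level along the row; z normal to the slots' flat. Four slots, centres at y = -93, -31, 31, 93 mm
- slot0 (a point): centre of the mouth of slot 0, on the block's front edge; axes as slots. The slot is 47 wide (y), 8 high (z), 86 deep (x), closed at the back; its first 22 mm are open on top, a channel between ribs. A scraper's blade goes in flat, all its length, until the shoulder of its handle meets the front edge of the floor board
- slot1 (a point): centre of the mouth of slot 1, on the block's front edge; axes as slots. The slot is 47 wide (y), 8 high (z), 86 deep (x), closed at the back; its first 22 mm are open on top, a channel between ribs. A scraper's blade goes in flat, all its length, until the shoulder of its handle meets the front edge of the floor board
- slot2 (a point): centre of the mouth of slot 2, on the block's front edge; axes as slots. The slot is 47 wide (y), 8 high (z), 86 deep (x), closed at the back; its first 22 mm are open on top, a channel between ribs. A scraper's blade goes in flat, all its length, until the shoulder of its handle meets the front edge of the floor board
- slot3 (a point): centre of the mouth of slot 3, on the block's front edge; axes as slots. The slot is 47 wide (y), 8 high (z), 86 deep (x), closed at the back; its first 22 mm are open on top, a channel between ribs. A scraper's blade goes in flat, all its length, until the shoulder of its handle meets the front edge of the floor board
- scraper0: flat scraper: steel blade 80 long, 42 wide, 3 thick; wooden handle 95 long, 26 wide, 20 thick, in line, same mid-plane; 110 g, balances 14 mm behind the origin. Origin: on the mid-plane at the shoulder where blade meets handle, 10 mm above the bench as it lies flat on its handle (blade hangs clear). x to the blade's tip, y across, z normal to the flat (either face may be up). None if absent
- scraper1: flat scraper: steel blade 80 long, 42 wide, 3 thick; wooden handle 95 long, 26 wide, 20 thick, in line, same mid-plane; 110 g, balances 14 mm behind the origin. Origin: on the mid-plane at the shoulder where blade meets handle, 10 mm above the bench as it lies flat on its handle (blade hangs clear). x to the blade's tip, y across, z normal to the flat (either face may be up). None if absent
- scraper2: flat scraper: steel blade 80 long, 42 wide, 3 thick; wooden handle 95 long, 26 wide, 20 thick, in line, same mid-plane; 110 g, balances 14 mm behind the origin. Origin: on the mid-plane at the shoulder where blade meets handle, 10 mm above the bench as it lies flat on its handle (blade hangs clear). x to the blade's tip, y across, z normal to the flat (either face may be up). None if absent
- scraper3: flat scraper: steel blade 80 long, 42 wide, 3 thick; wooden handle 95 long, 26 wide, 20 thick, in line, same mid-plane; 110 g, balances 14 mm behind the origin. Origin: on the mid-plane at the shoulder where blade meets handle, 10 mm above the bench as it lies flat on its handle (blade hangs clear). x to the blade's tip, y across, z normal to the flat (either face may be up). None if absent
- bin: steel nut bin fixed to the bench. Box 270 long, 132 wide, 66 high, with guide rails on its long sides up to 77 mm above the bench. Origin: on the bench under the middle of its open well (124 along x by 120 inside the rails, floor 4 mm above the bench). x points along the box to its closed half, from x = 64 to 202 mm, on top of which the open cover parks
- bin_well (a point): centre of the well's inner floor, 4 mm above the bench; axes as bin
- cover (a joint): how far the bin's flat sliding cover (126 by 119, 4 thick) is slid open, in m: 0 = fully shut over the well, 0.126 = fully open over the closed half (end stops at both). It slides along the bin's x, needs about 2 N and stays where it is left. It starts shut or partly open (up to 0.045)
- cover_grip (a point): middle of the black grip bar that stands up from the middle of the cover: 14 thick along the bin's x, 70 long along the bin's y, 26 high, this point half way up, 84 mm above the bench (cover's top face 71, bar's top 97). It moves with the cover; axes as bin
- cup: open steel tin cup, 59 outside diameter at the foot widening to 69 at the rim, 90 high, wall 3, floor 4 thick, about 150 g; holds the nuts at the start. Origin: centre of its underside, z up through its mouth
- cup_rim (a point): centre of the cup's mouth, 90 mm above its underside
- nut0: steel hexagon nut, 23 across corners, 12 thick, 22 g, smooth (friction about 0.35 on the cup), at the start in the tin cup; origin at its centre
- nut1: steel hexagon nut, 23 across corners, 12 thick, 22 g, smooth (friction about 0.35 on the cup), at the start in the tin cup; origin at its centre
- nut2: steel hexagon nut, 23 across corners, 12 thick, 22 g, smooth (friction about 0.35 on the cup), at the start in the tin cup; origin at its centre
- nut3: steel hexagon nut, 23 across corners, 12 thick, 22 g, smooth (friction about 0.35 on the cup), at the start in the tin cup; origin at its centre
- nut4: steel hexagon nut, 23 across corners, 12 thick, 22 g, smooth (friction about 0.35 on the cup), at the start in the tin cup; origin at its centre
- nut5: steel hexagon nut, 23 across corners, 12 thick, 22 g, smooth (friction about 0.35 on the cup), at the start in the tin cup; origin at its centre
- casting: bystander: cast aluminium furniture leg, upright tapered post 200 high, 60 diameter at the bottom, with a foot 115 long to its x, 28 high; origin under the post
- hammer: bystander: hammer lying on the bench right of the bin, about 260 long along its x
- flange: bystander: dark steel ring 90 across, 16 high, lying beyond the bin and rack; origin under its centre

How it is judged (in metres and radians):
On the way, in this order (a step that is already met when the one before it is completed fails the run):
1. the bin's cover is slid fully open (within 16 mm of its stop) (value of joint cover above 0.11 m), for 0.2 s.
2. all the nuts lie in the bin's well (x of nut0 in the frame of bin between -0.06 and 0.062 m and y of nut0 in the frame of bin between -0.062 and 0.062 m and z of nut0 in the frame of bin between 0.003 and 0.062 m and x of nut1 in the frame of bin between -0.06 and 0.062 m and y of nut1 in the frame of bin between -0.062 and 0.062 m and z of nut1 in the frame of bin between 0.003 and 0.062 m and x of nut2 in the frame of bin between -0.06 and 0.062 m and y of nut2 in the frame of bin between -0.062 and 0.062 m and z of nut2 in the frame of bin between 0.003 and 0.062 m and x of nut3 in the frame of bin between -0.06 and 0.062 m and y of nut3 in the frame of bin between -0.062 and 0.062 m and z of nut3 in the frame of bin between 0.003 and 0.062 m and x of nut4 in the frame of bin between -0.06 and 0.062 m and y of nut4 in the frame of bin between -0.062 and 0.062 m and z of nut4 in the frame of bin between 0.003 and 0.062 m and x of nut5 in the frame of bin between -0.06 and 0.062 m and y of nut5 in the frame of bin between -0.062 and 0.062 m and z of nut5 in the frame of bin between 0.003 and 0.062 m), for 0.3 s.
3. the cover is slid fully shut (within 5 mm of its stop) (value of joint cover below 0.005 m), for 0.2 s.
At the end, for the whole second after the job is handed in: All nuts lie in the bin's well; the cover is within 5 mm of fully shut; every scraper present is in a rack slot, in line within 7 degrees, its shoulder within 6 mm of the slot's front edge; the cup stands upright on the bench; all released and at rest (all of step 2 and value of joint cover below 0.005 m and x of scraper0 in the frame of slots between -0.006 and 0.004 m and z of scraper0 in the frame of slots between -0.006 and 0.006 m and y of scraper0 in the frame of slots between -0.12 and 0.12 m and angle between the x axis of each of scraper0, scraper1, scraper2, scraper3 and the x axis of slots, either way round below 0.12 rad and linear speed of each of scraper0, scraper1, scraper2, scraper3, cup below 0.03 m/s and x of scraper1 in the frame of slots between -0.006 and 0.004 m and z of scraper1 in the frame of slots between -0.006 and 0.006 m and y of scraper1 in the frame of slots between -0.12 and 0.12 m and x of scraper2 in the frame of slots between -0.006 and 0.004 m and z of scraper2 in the frame of slots between -0.006 and 0.006 m and y of scraper2 in the frame of slots between -0.12 and 0.12 m and x of scraper3 in the frame of slots between -0.006 and 0.004 m and z of scraper3 in the frame of slots between -0.006 and 0.006 m and y of scraper3 in the frame of slots between -0.12 and 0.12 m and angle between cup's own z axis and vertical below 0.1 rad and height (world z) of cup between -0.004 and 0.005 m); the robot touches nothing.
It fails at once if the casting is moved by more than 30 mm (distance of casting from where it was at the start of the episode above 0.03 m).
It fails at once if the hammer is moved by more than 30 mm (distance of hammer from where it was at the start of the episode above 0.03 m).
It fails at once if the flange is moved by more than 30 mm (distance of flange from where it was at the start of the episode above 0.03 m).
Of scraper0, scraper1, scraper2, scraper3 only 2 to 4 are there at a start; the rules pass over those that are not, and their reading is None.
At some moment in a run one of scraper0, scraper1, scraper2, scraper3 may be knocked a few centimetres aside while the robot is not near it.
It also fails if it takes over 210 s, if anything falls off the work surface, if the arm or the gripper's body presses on something with over 40 N, if the wrist force passes 120 N, or if a joint passes its speed limit or range.

## Working session

There is one attempt and no reset: what is moved stays moved. The work goes in short steps, each a Python script; the robot and the scene stay as the last script left them, time stands still between calls to the robot, and variables do not carry over. Pictures are saved under pics/ and viewed, at most 14 in all, crops included, and the job is handed in when it is done.

```bash
ls; mkdir -p pics; cat > h.py <<'E'
from workcell import env
import numpy as np, cv2
from scipy.spatial.transform import Rotation as R
def cam(f):
    o=np.array(f["orientation"],float)
    return R.from_euler('xyz',o,degrees=True).as_matrix(), np.array(f["position"],float)
def K(f): return np.array([[f["fx"],0,f["cx"]],[0,f["fy"],f["cy"]],[0,0,1.]]),np.array(f["D"],float)
def unproj(f,px,z):
    """pixels -> world points on plane height z"""
    k,d=K(f);Rm,p=cam(f)
    u=cv2.undistortPoints(np.array(px,float).reshape(-1,1,2),k,d).reshape(-1,2)
    r=np.c_[u[:,0],-u[:,1],-np.ones(len(u))]@Rm.T
    return p+r*((z-p[2])/r[:,2])[:,None]
def proj(f,P):
    k,d=K(f);Rm,p=cam(f)
    c=(np.array(P,float).reshape(-1,3)-p)@Rm; c=c*[1,-1,-1]
    return cv2.projectPoints(c.reshape(-1,1,3),np.zeros(3),np.zeros(3),k,d)[0].reshape(-1,2)
E
python3 - <<'E'
from h import *
for n in ("scene","top"):
    f=env.grab_frame(n); cv2.imwrite(f"pics/{n}0.png",f["image"])
    print(n,f["position"],f["orientation"],f["fx"],f["D"])
    for t in ("slots","scraper0","bin","cover","cover_grip","cup","cup_rim","casting","hammer","flange"):
        print(t,[(np.round(r["xyz"],3).tolist(),round(r["score"],2)) for r in env.search_frame(f,t)])
E
```

```text
pics
scene [ 1.85093436 -0.79311459  0.99310685] [58.43484461  0.78676772 60.57493165] 473.2413750308184 [-0.00818453  0.          0.          0.          0.        ]
slots [([0.692, 0.114, 0.058], 0.8), ([0.489, 0.353, 0.015], 0.74)]
scraper0 [([0.49, 0.357, 0.014], 0.65), ([0.456, 0.018, 0.012], 0.61)]
bin [([0.586, -0.341, 0.067], 0.58), ([0.485, -0.165, 0.065], 0.19)]
cover [([0.51, -0.327, 0.072], 0.58)]
cover_grip [([0.512, -0.325, 0.069], 0.64)]
cup [([0.486, -0.167, 0.066], 0.65), ([0.52, -0.565, 0.024], 0.36)]
cup_rim [([0.482, -0.164, 0.064], 0.91), ([0.751, -0.157, 0.015], 0.71)]
casting [([0.585, -0.345, 0.066], 0.71), ([0.695, 0.388, 0.075], 0.67), ([0.748, -0.156, 0.02], 0.18)]
hammer [([0.692, 0.118, 0.055], 0.51), ([0.486, -0.165, 0.062], 0.51)]
flange [([0.752, -0.157, 0.015], 0.9)]
top [ 0.35126048 -0.0688727   1.14999424] [ 11.03034231  -0.91619102 -89.01418366] 374.03789034532275 [0.03664611 0.         0.         0.         0.        ]
slots [([0.668, 0.115, 0.059], 0.67)]
scraper0 [([0.466, 0.018, 0.009], 0.68), ([0.501, 0.353, 0.011], 0.57)]
bin [([0.527, -0.331, 0.072], 0.72)]
cover [([0.501, -0.326, 0.071], 0.58), ([0.662, 0.399, 0.043], 0.53)]
cover_grip [([0.501, -0.328, 0.07], 0.61)]
cup [([0.74, -0.153, 0.015], 0.64), ([0.475, -0.172, 0.055], 0.55)]
cup_rim [([0.668, 0.112, 0.056], 0.71), ([0.476, -0.17, 0.06], 0.67)]
casting [([0.661, 0.399, 0.041], 0.7)]
hammer [([0.447, -0.552, 0.023], 0.97)]
flange [([0.742, -0.153, 0.013], 0.76)]
```

View pics/top0.png

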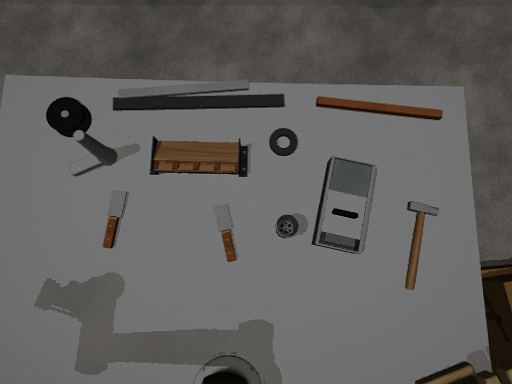

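View pics/scene0.png

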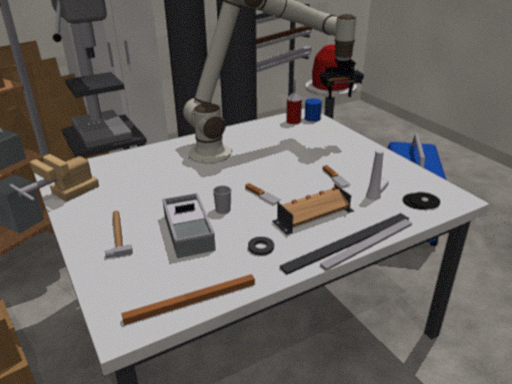

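Top view: scrapers at (115,220) and (226,232), rack at (198,157), the cup at (287,226), the bin at (345,205) with its well end towards the robot and its cover partly open, and the casting at (100,150). No third scraper is visible. Next I take close wrist views and fit the models to the masks.

```bash
cat >> h.py <<'E'
from scipy.optimize import minimize
def box(x0,x1,y0,y1,z0,z1): return np.array([[x,y,z] for x in(x0,x1) for y in(y0,y1) for z in(z0,z1)],float)/1000
def cyl(r,z):
    a=np.linspace(0,2*np.pi,40); return np.c_[r*np.cos(a),r*np.sin(a),0*a+z]/1000
MODEL=dict(scraper0=[box(0,80,-21,21,8.5,11.5),box(-95,0,-13,13,0,20)],
  bin=[box(-68,202,-66,66,0,72)], cup=[np.r_[cyl(29.5,0),cyl(34.5,90)]],
  cover_grip=[box(-7,7,-35,35,71,97)],casting=[np.r_[cyl(30,0),cyl(20,200)],box(0,115,-15,15,0,28)])
def sil(f,model,q):
    m=np.zeros((384,512),np.uint8); c,s=np.cos(q[2]),np.sin(q[2])
    for b in model:
        P=b@np.array([[c,s,0],[-s,c,0],[0,0,1]])+[q[0],q[1],0]
        pts=proj(f,P)
        if not np.isfinite(pts).all() or abs(pts).max()>4000: return m
        cv2.fillConvexPoly(m,np.round(cv2.convexHull(pts.astype(np.float32))*16).astype(np.int32),1,shift=4,lineType=cv2.LINE_8)
    return m>0
def fit(views,model,q0):
    """views: [(frame,mask)], maximise IoU"""
    def cost(q):
        c=0
        for f,m in views:
            s=sil(f,model,q); c+=1-(s&m).sum()/max(1,(s|m).sum())
        return c/len(views)
    best=None
    for dy in q0[2] if np.ndim(q0[2]) else [q0[2]]:
        x=np.array([q0[0],q0[1],dy])
        for st in(.02,.004):
            r=minimize(cost,x,method='Nelder-Mead',options=dict(initial_simplex=x+np.array([[0,0,0],[st,0,0],[0,st,0],[0,0,st*8]]),xatol=1e-4,fatol=1e-4)); x=r.x
        if best is None or r.fun<best.fun: best=r
    return best.x,best.fun
def mask(f,thing,near):
    """mask of the instance that the point 'near' falls closest to"""
    p=proj(f,near)[0]; best=None
    for r in env.trace(f,thing):
        ys,xs=np.nonzero(r["mask"])
        if len(xs)<50: continue
        d=np.hypot(xs.mean()-p[0],ys.mean()-p[1])
        if d<60 and (best is None or d<best[0]): best=(d,r["mask"],r["score"])
    return None if best is None else best[1]
E
python3 - <<'E'
from h import *
import pickle
s=env.read_state(); print(s["position"],s["tool_rot"],s["clock"])
yaw=s["tool_rot"][2]
env.goto([0.48,0.0,0.40],[180,0,90]); f=env.grab_frame("wrist")
print(f["position"],f["orientation"],f["fx"],f["D"])
print(proj(f,[[.48,0,0],[.6,0,0],[.48,.1,0]]), env.read_state()["joint_positions"])
cv2.imwrite("pics/w0.png",f["image"])
E
```

```text
[0.18871496 0.59580266 0.22256393] [-1.79999322e+02  9.84266621e-04 -1.75780547e+01] 1.1
[0.48022167 0.07429192 0.56289914] [-1.58240600e+01 -3.03657152e-02  6.12056478e-03] 331.3233033171424 [-0.06474107  0.          0.          0.          0.        ]
[[260.59686633 139.3831854 ]
 [331.05212116 139.52734665]
 [260.58948358  78.01210111]] [ 1.94839803e+01  3.19114337e+00  6.89534746e-01 -6.31270728e-03
 -8.75256671e+01  1.60543877e+02]
```

View pics/w0.png

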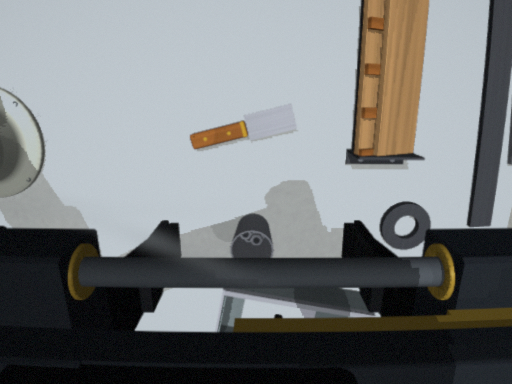

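```bash
cat >> h.py <<'E'
T=np.array(R.from_euler('y',0.42).as_matrix())
MODEL["slots"]=[box(0,98,-126,126,-15,15)@T.T+[0,0,.066]]
E
python3 - <<'E'
from h import *
import pickle
views=[]
def V(p,o,things):
    try: env.goto(p,o)
    except env.Unreachable: print("unr",p); return
    f=env.grab_frame("wrist"); d={}
    for t,n,k in things: d[k]=mask(f,t,n)
    views.append((f,d))
S1=("scraper0",[.466,.018,.01],"s1");S0=("scraper0",[.5,.353,.01],"s0");RK=("slots",[.67,.115,.06],"slots")
B=("bin",[.54,-.335,.05],"bin");C=("cup",[.475,-.17,.045],"cup");G=("cover_grip",[.50,-.327,.085],"grip");CA=("casting",[.67,.39,.05],"casting")
V([.5,-.38,.33],[180,0,90],[B,C,G])
V([.38,-.27,.33],[180,0,0],[B,C,G])
V([.40,.06,.33],[180,0,0],[S1,RK,C])
V([.55,.0,.33],[180,0,90],[S1,RK])
V([.55,.2,.33],[180,0,90],[S0,RK,CA])
V([.38,.30,.33],[180,0,0],[S0,RK,CA])
f=env.grab_frame("top");views.append((f,{k:mask(f,t,n) for t,n,k in(S1,S0,RK,B,C,G)}))
pickle.dump(views,open("v.pkl","wb"))
q0=dict(s1=(.466,.018,[.2]),s0=(.5,.353,[-.15]),slots=(.63,.115,[0]),bin=(.49,-.33,[-.1]),cup=(.475,-.17,[0]),grip=(.5,-.327,[-.1]),casting=(.67,.36,[1.5,3.1,0]))
ov=[v[0]["image"].copy() for v in views]
for k,q in q0.items():
    m=MODEL[dict(s1="scraper0",s0="scraper0",grip="cover_grip").get(k,k)]
    u=[]
    for i,(f,d) in enumerate(views):
        if d.get(k) is None: continue
        u.append((f,d[k])); r=fit(u[-1:],m,q); print(k,i,np.round(r[0],4),round(r[1],3))
    r=fit(u,m,q); print(k,"ALL",np.round(r[0],4),round(r[1],3))
    for i,(f,d) in enumerate(views):
        c,_=cv2.findContours(sil(f,m,r[0]).astype(np.uint8),0,1); cv2.drawContours(ov[i],c,-1,(0,0,255),1)
cv2.imwrite("pics/m1.png",np.vstack([np.hstack([cv2.resize(ov[i],(400,300),interpolation=3) for i in p]) for p in((1,2),(3,5))]))
print(env.read_state()["clock"])
E
```

```text
s1 2 [0.4558 0.0216 0.2347] 0.072
s1 3 [0.4562 0.0213 0.2417] 0.087
s1 6 [0.4599 0.0215 0.257 ] 0.163
s1 ALL [0.4561 0.0211 0.2481] 0.113
s0 4 [ 0.492   0.3584 -0.1203] 0.053
s0 5 [ 0.4927  0.3575 -0.1094] 0.043
s0 6 [ 0.4917  0.3575 -0.1012] 0.271
s0 ALL [ 0.4924  0.3576 -0.1111] 0.126
slots 3 [ 0.6316  0.1129 -0.0086] 0.02
slots 4 [ 0.6302  0.1074 -0.0178] 0.3
slots 6 [ 0.6303  0.1114 -0.0057] 0.056
slots ALL [ 0.6309  0.1124 -0.0119] 0.128
bin 1 [ 0.4694 -0.3208 -0.2037] 0.014
bin 6 [ 0.4714 -0.3189 -0.2132] 0.042
bin ALL [ 0.4695 -0.3209 -0.1994] 0.029
cup 0 [ 0.4656 -0.1607  0.0704] 0.03
cup 1 [ 0.4654 -0.161   0.1091] 0.287
cup 2 [ 0.4654 -0.1617 -0.0075] 0.122
cup 6 [ 0.4641 -0.1613  0.0717] 0.384
cup ALL [ 0.4653 -0.1606  0.1262] 0.209
grip 0 [ 0.5505 -0.3389 -0.2787] 0.9
grip 1 [ 0.5402 -0.3481 -0.2628] 0.873
grip 6 [ 0.5449 -0.3345 -0.3762] 0.868
grip ALL [ 0.5411 -0.3393 -0.2653] 0.884
casting 4 [0.6826 0.4013 0.3956] 0.064
casting ALL [0.6826 0.4013 0.3956] 0.064
18.975
```

View pics/m1.png

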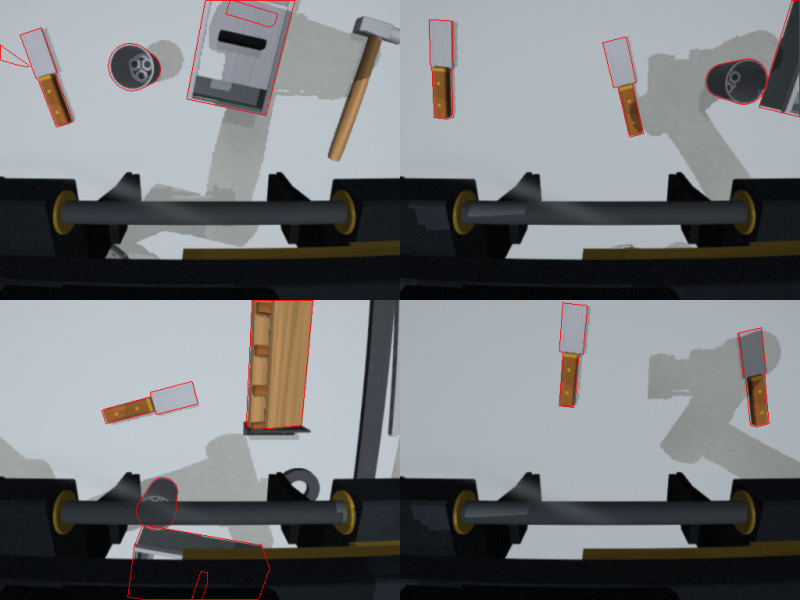

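The fits agree well: bin (0.4695,-0.3208, yaw -0.204), cup (0.4654,-0.161), rack (0.631,0.112), two scrapers. The grip bar shows in the first montage panel at full-resolution pixel (308,49). I open the cover now and test the IK for the pour.

```bash
cat >> h.py <<'E'
BIN=np.array([.4695,-.3208,0]); BY=-.204; BR=R.from_euler('z',BY).as_matrix()
def b2w(x,y,z): return BIN+BR@np.array([x,y,z])
def st(): 
    s=env.read_state(); print(np.round(s["clock"],2),np.round(s["position"],4),"F",np.round(s["force"],1),"op",round(s["opening"],3),"ff",np.round(s["finger_force"],1)); return s
E
python3 - <<'E'
from h import *
import pickle
views=pickle.load(open("v.pkl","rb"))
f=views[1][0]; 
g=unproj(f,[[308,49]],.097)[0]; d=(BR.T@(g-BIN)); print("grip",g,d)
# dark bar detect: refine
im=cv2.cvtColor(f["image"],6); sub=im[25:75,270:350]; ys,xs=np.nonzero(sub<50); print(len(xs),xs.mean()+270,ys.mean()+25)
g2=unproj(f,[[xs.mean()+270,ys.mean()+25]],.09)[0]; d2=BR.T@(g2-BIN); print(d2)
x=d2[0]
ori=[180,0,90+np.degrees(BY)]
env.goto(b2w(x,0,.16),ori); env.gripper_to(.5,20)
print(env.move_straight(b2w(x,0,.077),rate=.08,force_limit=15)); st()
env.gripper_to(0,30); s=st()
print("bar in bin frame",BR.T@(np.array(s["position"])-BIN))
print(env.move_straight(b2w(.130,0,.077),rate=.06,force_limit=25)); s=st()
print("bar in bin frame",BR.T@(np.array(s["position"])-BIN))
env.gripper_to(.5); env.move_straight(b2w(.126,0,.2),rate=.15); st()
# IK search for side grasp and pour
c=np.array([.4654,-.161])
for az in range(-60,61,15):
  for al in (0,10,20):
    Rg=R.from_euler('z',az,degrees=True)*R.from_euler('y',90+al,degrees=True)  # tool z = horizontal az, al down
    out=[]
    for sg in(0,90,-90,180):
        Q=Rg*R.from_euler('z',sg,degrees=True)
        o=Q.as_euler('xyz',degrees=True); P=np.r_[c,.058]+Q.apply([0,0,.019])
        q=env.inverse_kinematics(P,o)
        out.append(None if q is None else np.round(q).astype(int).tolist())
    if any(o is not None for o in out): print(az,al,out)
E
```

```text
grip [ 0.50490456 -0.32367342  0.097     ] [0.03525253 0.0043587  0.097     ]
832 309.4735576923077 51.175480769230774
[0.03435732 0.00141875 0.09      ]
False
24.16 [ 0.5036 -0.3279  0.0776] F [-0.2  0.   0.7] op 0.501 ff 0.0
24.78 [ 0.5031 -0.3278  0.0771] F [-0.1  0.4  1.2] op 0.16 ff 30.0
bar in bin frame [ 3.43577298e-02 -4.58000690e-06  7.70806104e-02]
False
26.52 [ 0.5919 -0.3457  0.077 ] F [-11.8   9.   11.1] op 0.161 ff 30.1
bar in bin frame [0.12485795 0.00044384 0.07700827]
28.3 [ 0.5923 -0.346   0.1987] F [0.3 0.3 0.1] op 0.498 ff 0.0
-15 0 [[-55, 77, -55, -131, -121, 120], [-55, 77, -55, -131, -121, 30], [-55, 77, -55, -131, -121, -150], [-55, 77, -55, -131, -121, -60]]
-15 10 [[-57, 68, -60, -136, -108, 116], [-57, 68, -60, -136, -108, 26], [-57, 68, -60, -136, -108, -154], [-57, 68, -60, -136, -108, -64]]
-15 20 [[-57, 53, -61, -141, -88, 106], [-57, 53, -61, -141, -88, 16], [-57, 53, -61, -141, -88, -164], [-57, 53, -61, -141, -88, -74]]
0 0 [[-60, 65, -46, -118, -100, 109], [-60, 65, -46, -118, -100, 19], [-60, 65, -46, -118, -100, -161], [-60, 65, -46, -118, -100, -
[... 1218 characters left out ...]
18, -81, -83, 154], [-50, 46, -18, -81, -83, -116]]
45 20 [[-48, 39, -19, -77, -74, 57], [-48, 39, -19, -77, -74, -33], [-48, 39, -19, -77, -74, 147], [-48, 39, -19, -77, -74, -123]]
60 0 [[-47, 53, -8, -75, -98, 62], [-47, 53, -8, -75, -98, -28], [-47, 53, -8, -75, -98, 152], [-47, 53, -8, -75, -98, -118]]
60 10 [[-46, 47, -10, -71, -90, 58], [-46, 47, -10, -71, -90, -32], [-46, 47, -10, -71, -90, 148], [-46, 47, -10, -71, -90, -122]]
60 20 [[-43, 42, -11, -68, -82, 54], [-43, 42, -11, -68, -82, -36], [-43, 42, -11, -68, -82, 144], [-43, 42, -11, -68, -82, -126]]<sys>:0: UserWarning: Gimbal lock detected. Setting third angle to zero since it is not possible to uniquely determine all angles.
```

```bash
cat >> h.py <<'E'
CUP=np.array([.4654,-.161,.06])
QG=R.from_euler('z',-15,degrees=True)*R.from_euler('y',100,degrees=True)
OG=QG.as_euler('xyz',degrees=True); OFF=QG.apply([0,0,.019])
POUR=b2w(0,.035,.205)
E
python3 - <<'E'
from h import *
env.move_straight([.5,-.3,.35],rate=.2); env.gripper_to(1.0,40)
print(env.inverse_kinematics(POUR+OFF,OG))
env.goto(CUP+[0,0,.2]+OFF,OG); print(np.round(env.read_state()["joint_positions"]))
print(env.move_straight(CUP+[0,0,.12]+OFF,rate=.15))
print(env.move_straight(CUP+OFF,rate=.08,force_limit=8)); st()
env.gripper_to(0,40); st()
f=env.grab_frame("scene"); cv2.imwrite("pics/g1.png",cv2.resize(f["image"][120:300,120:360],None,fx=2.5,fy=2.5))
E
```

```text
[ -63.78132553   20.56242097  -41.12274499 -123.42530422  -62.56983834
   66.29839969]
[ -54.    4.  -51. -130.  -54.   63.]
FalseTraceback (most recent call last):
  File "<stdin>", line 6, in <module>
workcell.Unreachable: the arm cannot follow that straight line within its joint ranges
```

```bash
cat >> h.py <<'E'
CUP[2]=.063
QG=R.from_euler('z',-8,degrees=True)*R.from_euler('y',100,degrees=True)
OG=QG.as_euler('xyz',degrees=True); OFF=QG.apply([0,0,.019])
E
python3 - <<'E'
from h import *
env.goto(CUP+[0,0,.15]+OFF,OG); print(np.round(env.read_state()["joint_positions"]), env.inverse_kinematics(POUR+OFF,OG))
print(env.move_straight(CUP+OFF,rate=.08,force_limit=8)); st()
env.gripper_to(0,40); st()
f=env.grab_frame("scene"); cv2.imwrite("pics/g1.png",cv2.resize(f["image"][120:300,120:360],None,fx=2.5,fy=2.5))
E
```

```text
[ -58.   16.  -51. -125.  -66.   71.] [ -63.70631316   20.95156936  -36.2284194  -114.58180788  -63.46955315
   59.96806388]
False
36.93 [ 0.4839 -0.1636  0.0602] F [ 0.3  0.2 -0.3] op 0.999 ff 0.0
37.46 [ 0.4839 -0.1635  0.0599] F [0.7 0.3 1.2] op 0.756 ff 39.4
```

View pics/g1.png

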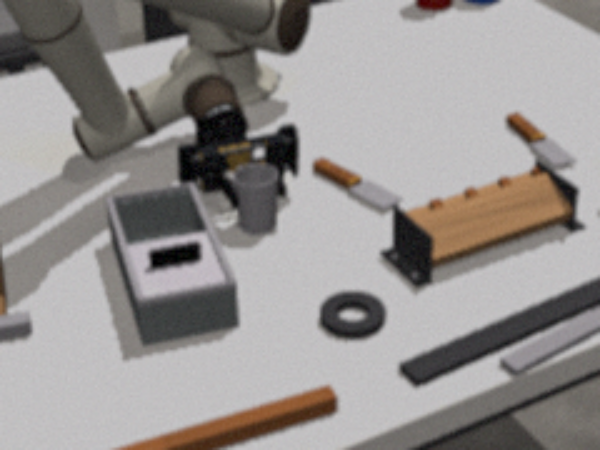

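The cup is held at (255,200), the cover is open and the well is empty. Now the pour.

```bash
python3 - <<'E'
from h import *
env.move_straight(CUP+[0,0,.145]+OFF,rate=.1)
env.move_straight(POUR+OFF,rate=.12); st()
j=np.array(env.read_state()["joint_positions"]); j0=j[5]
for a in (40,70,90,98,104,110,116,122,128,134,140,146,152):
    j[5]=j0-a; env.set_joints(j); env.dwell(.1)
for a in (144,152,144,152): j[5]=j0-a; env.set_joints(j)
env.dwell(.5); st()
f=env.grab_frame("top"); a=cv2.resize(f["image"][140:270,260:430],(500,382))
f2=env.grab_frame("scene"); b=cv2.resize(f2["image"][150:270,130:290],(500,375)); cv2.imwrite("pics/p1.png",np.vstack([a,b])[:,:][:600*2:1]) if 0 else cv2.imwrite("pics/p1.png",np.hstack([cv2.resize(a,(400,306)),cv2.resize(b,(400,306))]))
for t in("nut0",): 
  for F in(f,f2): print([(np.round(BR.T@(np.array(r["xyz"])-BIN),3).tolist(),round(r["score"],2)) for r in env.search_frame(F,t)])
E
```

```text
40.31 [ 0.4949 -0.2883  0.2014] F [-0.2  0.3 -3. ] op 0.755 ff 39.6
47.35 [ 0.4949 -0.2883  0.2014] F [-0.1  0.4 -2. ] op 0.755 ff 39.5
[]
[([0.075, 0.738, 0.074], 0.64), ([0.238, 0.214, 0.013], 0.21)]
```

View pics/p1.png

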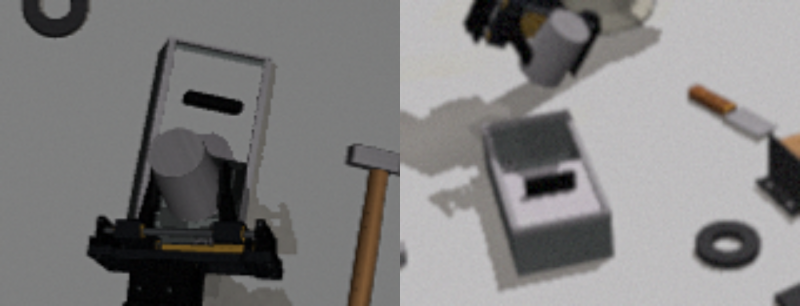

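```bash
python3 - <<'E'
from h import *
j=np.array(env.read_state()["joint_positions"]); j0=j[5]+152
j[5]=j0; env.set_joints(j); env.dwell(.3); st()
env.move_straight(CUP+[0,0,.145]+OFF,rate=.15)
print(env.move_straight(CUP+[0,0,-.002]+OFF,rate=.06,force_limit=6)); st()
env.gripper_to(1.0); env.dwell(.2); st()
env.move_straight(CUP+[0,0,.16]+OFF,rate=.15)
env.move_straight([.40,-.25,.33],rate=.25); 
env.goto([.38,-.27,.33],[180,0,0])
f=env.grab_frame("wrist")
m=mask(f,"cup",np.r_[CUP[:2],.045]); print(fit([(f,m)],MODEL["cup"],(CUP[0],CUP[1],0)) if m is not None else None)
c=proj(f,b2w(0,0,.03))[0].astype(int); d=proj(f,np.r_[CUP[:2],.06])[0].astype(int); print(c,d)
im=f["image"]; im=im[:230]; cv2.imwrite("pics/p2.png",cv2.resize(im,(800,359)))
print([(np.round(BR.T@(np.array(r["xyz"])-BIN),3).tolist(),round(r["score"],2)) for r in env.search_frame(f,"nut0")])
st()
E
```

```text
50.11 [ 0.4949 -0.2883  0.2014] F [ 0.2 -0.  -1.5] op 0.757 ff 39.5
True
53.42 [ 0.4841 -0.1638  0.06  ] F [1.4 0.7 2.7] op 0.754 ff 39.4
54.32 [ 0.4841 -0.1639  0.0588] F [0.1 0.1 0.5] op 1.003 ff 0.0
(array([ 0.46615357, -0.16176285,  0.11182238]), np.float64(0.01898734177215189))
[299  82] [174  85]
[([0.027, -0.047, 0.014], 0.75), ([0.005, -0.051, 0.022], 0.71), ([-0.038, -0.049, 0.016], 0.68), ([0.009, -0.039, 0.015], 0.55), ([-0.018, -0.051, 0.023], 0.54), ([-0.045, -0.028, 0.014], 0.46)]
57.98 [ 0.3792 -0.2702  0.3294] F [-0.6 -0.5  1. ] op 1.0 ff 0.0
```

View pics/p2.png

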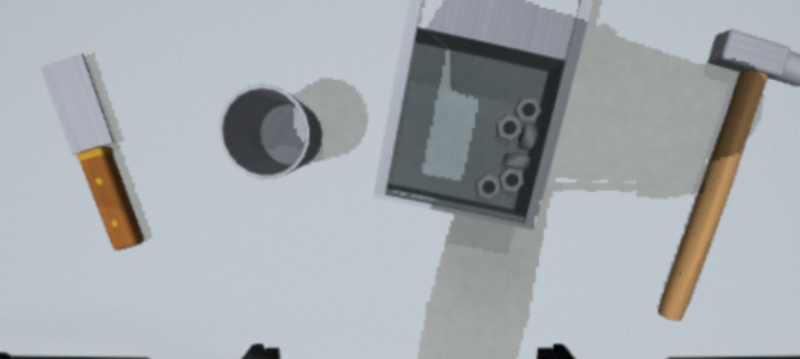

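All six nuts lie in the well near (515,145) and the empty cup stands at (268,133). I shut the cover, then take refining views of the rack and scrapers.

```bash
python3 - <<'E'
from h import *
import pickle
ori=[180,0,90+np.degrees(BY)]; env.gripper_to(.5,30)
env.goto(b2w(.1255,0,.16),ori)
print(env.move_straight(b2w(.1255,0,.077),rate=.1,force_limit=15)); env.gripper_to(0,30); st()
print(env.move_straight(b2w(-.004,0,.077),rate=.07,force_limit=30)); s=st()
print("bar",BR.T@(np.array(s["position"])-BIN))
env.gripper_to(.5); s=st(); env.move_straight(b2w(0,0,.2),rate=.2)
v=[]
def shot(p,o):
    env.goto(p,o); f=env.grab_frame("wrist"); v.append(f); return f
for p,o in (([.46,.11,.30],[180,0,0]),([.48,.06,.28],[180,0,0])):
    try: f=shot(p,o)
    except env.Unreachable: print("unr",p); continue
    m=mask(f,"slots",[.67,.112,.06])
    if m is not None: print("rack",fit([(f,m)],MODEL["slots"],(.631,.112,-.009)))
    for n,q in((("s0"),(.4924,.3576,-.111)),("s1",(.456,.0213,.24))):
        m=mask(f,"scraper0",[q[0],q[1],.01])
        if m is not None: print(n,fit([(f,m)],MODEL["scraper0"],q))
pickle.dump(v,open("v2.pkl","wb"))
f=v[0]; q=(.6312,.1124,-.008)
im=cv2.resize(f["image"],None,fx=4,fy=4,interpolation=cv2.INTER_CUBIC)
Rk=R.from_euler('z',q[2]).as_matrix()@T
def s2w(x,y,z): return np.array([q[0],q[1],.066])+Rk@np.array([x,y,z])
P=proj(f,[s2w(0,y/1000,0) for y in(-126,126)]).mean(0); print(P)
for y in(-93,-31,31,93):
    for dy in(-23.5,23.5):
        a,b=proj(f,[s2w(0,(y+dy)/1000,.004),s2w(.022,(y+dy)/1000,.004)])
        cv2.line(im,tuple((a*4+1.5).astype(int)),tuple((b*4+1.5).astype(int)),(0,0,255),1)
y0=max(0,int(P[1]*4)-250); x0=int(P[0]*4)-400
cv2.imwrite("pics/r1.png",im[y0:y0+400,max(0,x0):x0+800]); st()
E
```

```text
False
64.62 [ 0.5918 -0.3461  0.0771] F [-2.   0.1  1.5] op 0.157 ff 30.0
False
66.62 [ 0.4683 -0.3212  0.0771] F [ 6.8 -7.  -6.7] op 0.157 ff 30.0
bar [-0.00111481 -0.00062654  0.07711296]
67.42 [ 0.4655 -0.32    0.077 ] F [0.1 0.6 0.7] op 0.493 ff 0.0
rack (array([0.6329216 , 0.11181692, 0.00122389]), np.float64(0.016661524220919488))
s0 (array([ 0.49209157,  0.35872943, -0.11299704]), np.float64(0.08817960508520417))
s1 (array([0.45630673, 0.02092841, 0.23736124]), np.float64(0.059050445103857596))
rack (array([ 0.63342041,  0.11160484, -0.00266418]), np.float64(0.030376153300212927))
s0 (array([ 0.49290377,  0.35868679, -0.11816786]), np.float64(0.10123647604327668))
s1 (array([0.45652733, 0.02131908, 0.24621258]), np.float64(0.11983711460151247))
[257.87700293   6.17871267]
72.28 [0.4802 0.0606 0.2806] F [ 0.4 -0.4 -0.6] op 0.503 ff 0.0
```

View pics/r1.png

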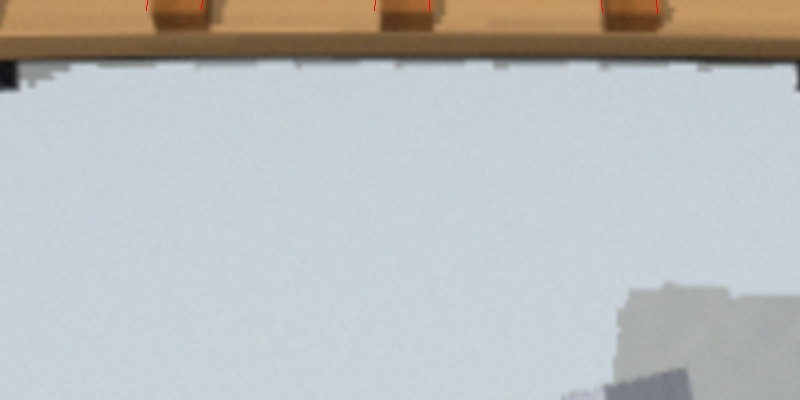

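The cover is shut: the bar stopped at bin x -1 mm against its end stop. In the rack view the ribs at (180,15), (406,15) and (632,15) sit 2 to 4 pixels from the prediction, so the rack is about 0.7 mm off in y. I pick the first scraper and stop just before insertion to look.

```bash
cat >> h.py <<'E'
RQ=np.array([.632,.1117,.066]); RRot=R.from_euler('z',-.004).as_matrix()@T
GX,GZ=-.040,-.0075
def s2w(x,y,z): return RQ+RRot@np.array([x,y,z])
FL=R.from_euler('x',180,degrees=True)
ORI_IN=(R.from_matrix(RRot)*FL).as_euler('xyz',degrees=True)
def tin(x,y,z=0): return s2w(x+GX,y,z+GZ)       # TCP for scraper origin at slots (x,y,z)
def pick_pose(q):
    r=R.from_euler('z',q[2]); return np.array([q[0],q[1],.010])+r.apply([GX,0,GZ]), (r*FL).as_euler('xyz',degrees=True)
def look(q,tool):
    """re-measure a scraper near q with wrist camera from tool pose"""
    env.goto(tool,[180,0,0]); f=env.grab_frame("wrist"); m=mask(f,"scraper0",[q[0],q[1],.01])
    if m is None: print("not seen"); return None
    r=fit([(f,m)],MODEL["scraper0"],q); print("scraper",r); return r[0]
E
cat > ins.py <<'E'
from h import *
def pick(q):
    p,o=pick_pose(q); print(env.inverse_kinematics(tin(-.1,.03),ORI_IN))
    env.gripper_to(.7,45); env.goto(p+[0,0,.1],o)
    print(env.move_straight(p,rate=.08,force_limit=8)); st()
    env.gripper_to(0,45); st()
    env.move_straight(p+[0,0,.15],rate=.12); st()
    env.goto(tin(-.13,SY,.03),ORI_IN); env.move_straight(tin(-.092,SY,.001),rate=.1); st()
    f=env.grab_frame("wrist"); im=cv2.resize(f["image"],None,fx=3,fy=3,interpolation=cv2.INTER_CUBIC)
    c=proj(f,[s2w(0,SY,0)])[0]*3
    L=lambda P,col:cv2.polylines(im,[np.round(proj(f,P)*3+1).astype(np.int32)],True,col,1)
    L([s2w(x,SY+y,-.004) for x,y in((0,-.0235),(.022,-.0235),(.022,.0235),(0,.0235))],(0,0,255))
    L([s2w(-.092+x,SY+y,0.0025) for x,y in((0,-.021),(.08,-.021),(.08,.021),(0,.021))],(0,255,0))
    x0,y0=max(0,int(c[0])-350),max(0,int(c[1])-300); cv2.imwrite(NAME,im[y0:y0+600,x0:x0+700])
E
python3 - <<'E'
import ins; from h import *
ins.SY=-.031; ins.NAME="pics/i1.png"
q=look((.4564,.0212,.241),[.36,.03,.30])
ins.pick(q)
E
```

```text
scraper (array([0.45724449, 0.02091933, 0.24149204]), np.float64(0.04529801324503313))
[ 26.89898945  30.14888525  -2.4989255  -10.91025785 -79.2209111
  66.99356382]
False
75.83 [0.4188 0.0115 0.0029] F [-0.2 -0.   0.6] op 0.699 ff 0.0
76.53 [0.4184 0.0114 0.0025] F [ 0.6 -0.4  0.7] op 0.295 ff 45.0
77.92 [0.4178 0.0112 0.1518] F [ 1.2  0.5 -1.4] op 0.291 ff 45.0
79.13 [0.5086 0.081  0.1139] F [ 0.2 -0.3 -1.2] op 0.295 ff 45.0
```

View pics/i1.png

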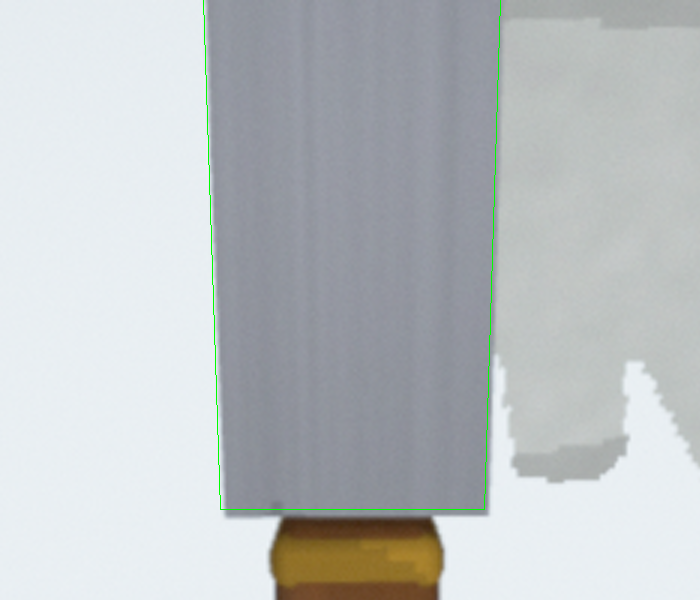

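The blade matches the predicted outline to under 1 mm (shoulder at row 512, edges at columns 215 and 493). I insert it.

```bash
cat >> ins.py <<'E'
def insert():
    slx=lambda s:np.round((RRot.T@(np.array(s["position"])-RQ)-[GX,0,GZ])*1000,1)
    for x,fl in((-.06,10),(-.03,14),(.006,25)):
        hit=env.move_straight(tin(x,SY,.0005),rate=.05,force_limit=fl); s=st(); print(x,hit,slx(s))
        if hit and slx(s)[0]<-12: print("BLOCKED"); return False
    return True
def release():
    env.gripper_to(.45); env.dwell(.2); s=env.read_state()
    env.move_straight(np.array(s["position"])+RRot@[0,0,.10],rate=.12); st()
E
python3 - <<'E'
import ins; from h import *
ins.SY=-.031
print(ins.insert())
E
```

```text
79.97 [0.5376 0.081  0.1002] F [ 0.3 -0.  -1.4] op 0.293 ff 45.0
-0.06 False [-60.1 -31.1   0.3]
80.72 [0.565  0.0809 0.088 ] F [-0.4 -0.5 -1. ] op 0.294 ff 45.0
-0.03 False [-30.  -31.    0.3]
81.59 [0.5921 0.0806 0.0761] F [-13.7   2.4  13.1] op 0.295 ff 45.0
0.006 False [ -0.4 -31.3   0.5]
True
```

It is home: 19 N at slot x of about 0. I release it, re-measure the second scraper and pick that one.

```bash
python3 - <<'E'
import ins; from h import *
ins.release()
ins.SY=.031; ins.NAME="pics/i2.png"
q=look((.4923,.3583,-.113),[.38,.34,.30])
f=env.grab_frame("top"); print([(np.round(r["xyz"],3).tolist(),round(r["score"],2)) for r in env.search_frame(f,"scraper0")])
if q is not None and np.hypot(q[0]-.4923,q[1]-.3583)<.006:
    ins.pick(q)
E
```

```text
83.36 [0.6381 0.0806 0.1639] F [-0.  -0.3 -0.3] op 0.451 ff 0.0
scraper (array([ 0.49451732,  0.35790136, -0.11023054]), np.float64(0.08030542390731965))
[([0.597, 0.076, 0.082], 0.81), ([0.498, 0.358, 0.01], 0.55)]
[ 26.89898945  30.14888525  -2.4989255  -10.91025785 -79.2209111
  66.99356382]
False
87.98 [0.455  0.3627 0.0031] F [-0.  -0.1  0.5] op 0.702 ff 0.0
88.68 [0.4548 0.3624 0.0026] F [-0.8  0.3 -0.1] op 0.296 ff 45.0
90.08 [0.4543 0.3619 0.1515] F [ 0.1  0.1 -1. ] op 0.291 ff 45.0
91.59 [0.509  0.1432 0.1134] F [-0.   0.6 -1.3] op 0.292 ff 45.0
```

View pics/i2.png

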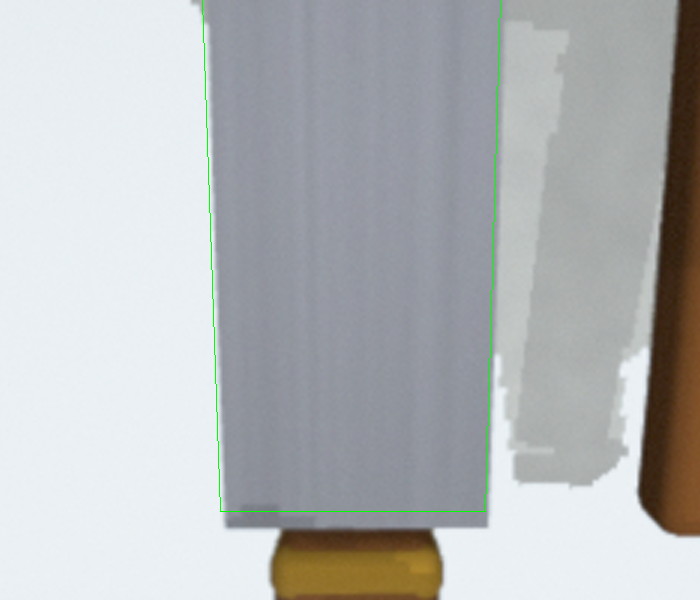

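The blade is straight; the shoulder (row 526) is about 2.5 mm further back than assumed, so I allow more final travel.

```bash
sed -i 's/(.006,25)/(.009,25)/' ins.py; python3 - <<'E'
import ins; from h import *
ins.SY=.031
if ins.insert():
    ins.release()
    env.move_straight([.5,.14,.33],rate=.25); env.goto([.36,.11,.36],[180,0,0])
    f=env.grab_frame("wrist"); cv2.imwrite("pics/e1.png",cv2.resize(f["image"][:200],(800,312)))
    t=env.grab_frame("top"); cv2.imwrite("pics/e2.png",cv2.resize(t["image"][60:310],(800,390)))
    for y in(-.031,.031): print(proj(f,[s2w(0,y,.0015),s2w(-.095,y,.01)])*800/512)
    for F in(f,t): print([(np.round(RRot.T@(np.array(r["xyz"])-RQ),3).tolist(),round(r["score"],2)) for r in env.search_frame(F,"scraper0")])
E
```

```text
92.43 [0.5379 0.143  0.1003] F [ 0.2  0.4 -1.6] op 0.296 ff 45.0
-0.06 False [-60.1  30.9   0.4]
93.18 [0.5653 0.1429 0.088 ] F [ 0.   0.7 -0.2] op 0.294 ff 45.0
-0.03 False [-30.   30.9   0.3]
93.91 [0.5934 0.1425 0.0745] F [-1.  -0.3 -0.5] op 0.293 ff 45.0
0.009 True [ 1.2 30.7 -0.5]
95.68 [0.6329 0.1424 0.165 ] F [ 1.1  0.6 -0.5] op 0.45 ff 0.0
[[ 444.59677126 -111.87075818]
 [ 447.11394289  -15.75056947]]
[[ 364.71956954 -112.19002767]
 [ 360.68230232  -16.10124442]]
[([-0.094, 0.03, -0.012], 0.53)]
[([-0.151, -0.433, -0.064], 0.7), ([-0.037, 0.025, 0.001], 0.68), ([-0.04, -0.035, 0.001], 0.57)]
```

View pics/e1.png

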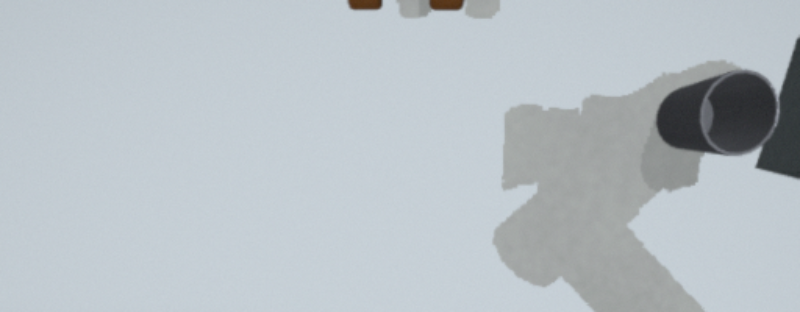

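View pics/e2.png

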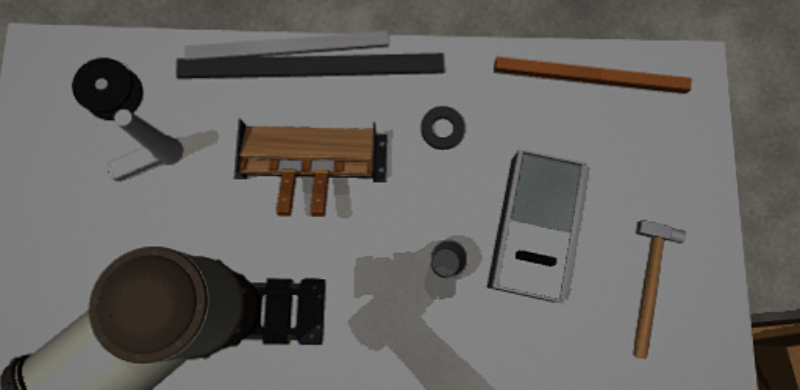

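The top view shows both handles at the rack (288,192) and (319,192), the cover shut, the cup upright at (449,258), and no scrapers left on the bench. I take one close look at the shoulders.

```bash
python3 - <<'E'
from h import *
env.goto([.60,.03,.27],[180,0,90])
f=env.grab_frame("wrist"); im=cv2.resize(f["image"],None,fx=4,fy=4,interpolation=2)
for y in(-.031,.031):
    for x in(-.006,0): 
        a=(proj(f,[s2w(x,y-.0235,.0015),s2w(x,y+.0235,.0015)])*4+1.5).astype(int); cv2.line(im,tuple(a[0]),tuple(a[1]),(0,0,255) if x==0 else (0,255,0),1)
c=(proj(f,[s2w(-.02,0,0)])[0]*4).astype(int); print(c)
x0,y0=max(0,c[0]-350),max(0,c[1]-300); cv2.imwrite("pics/e3.png",im[y0:y0+600,x0:x0+700])
E
```

```text
[1094  346]
```

View pics/e3.png

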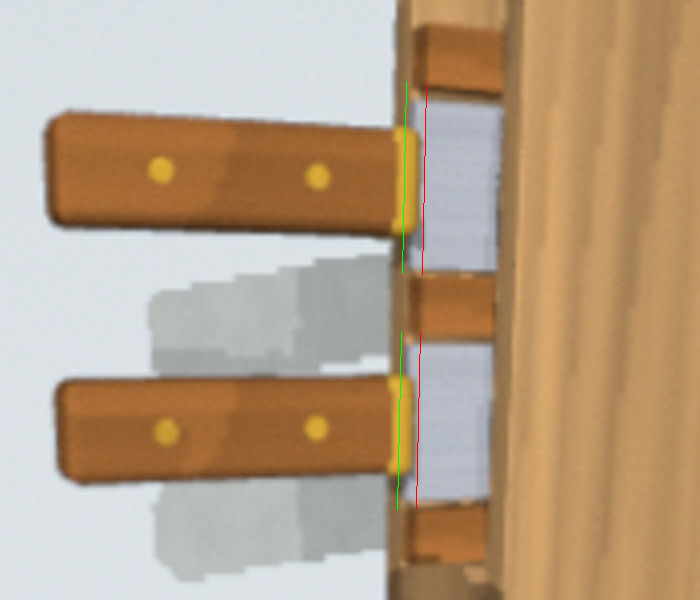

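Both shoulders (columns 411 and 417) line up with the rib fronts (408 and 415), so both scrapers are fully home. I hand the job in.

```bash
python3 - <<'E'
from h import *
env.move_straight([.5,.03,.36],rate=.2); env.dwell(.3); st(); print(env.close_job())
E
```

```text
100.45 [0.5003 0.03   0.359 ] F [ 0.6 -0.3  0.4] op 0.448 ff 0.0
the job is handed in; nothing more can be done
None
```

I handed the job in at 100 s: all six nuts are in the bin, its cover is shut, the cup stands upright and both scrapers on the bench are fully home in the rack; the judge's verdict was not returned.

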